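# Index the photometer's filter turret to green and start the reading

### The arm

A 6-joint arm with a two-finger parallel gripper is mounted at the origin on a cart in front of the work surface, level with it; the furniture and walls round the work are solid. World frame = base frame: x ahead of the robot, y to its left, z up, the work surface at z = 0. Lengths are in m, angles in rad, forces in N, time in s.
With the tool pointing down it reaches from about 0.375 to 0.925 m from the base axis. Payload 5.7 kg.
Tool frame: the origin (TCP) lies midway between the tips of the shut fingers; the grasp point (between the pads) lies manip.grip_depth behind it (manip.grip_depth is the distance from the TCP to the grasp point, in m); z points along the fingers, y is the direction in which the jaws open and shut (so a half turn about z gives the same grasp; the last joint's range is limited). The gripper opens to 85 mm and grips with 20 to 120 N. Pads are 22 mm wide; open, the fingers measure 114 mm over their backs; the gripper's body (76 mm by 85 mm) begins 54 mm behind the grasp point. The pads swing forward as they close: fully open they stand 13 mm farther back than shut.
Start: joints at [-1.456, 0.359, 1.51, -0, 1.272, -0.115], TCP at [0.137, -0.584, 0.231] pointing down, gripper open.
Joint ranges: [-2.97, 2.97], [-1.01, 2.36], [0.21, 2.38], [-0.96, 4.11], [0.2, 2.71], [-2.98, 2.98]. Speed limits (rad/s): [2.39, 2.39, 3.14, 3.14, 3.14, 3.14].

### API

Orientations are given as a unit quaternion [x, y, z, w].
In Python, from plant import manip gives the robot as it stands. Calls block until the motion is done:
- manip.goto(position, orientation): joint-space move of the TCP to a pose.
- manip.move_straight(position, orientation=None, v=0.15): straight line of the TCP; orientation=None keeps the orientation; v is the mean speed in m/s.
- manip.goto_joints(angles): joint-space move.
- manip.set_gripper(opening): opening from 0.0 (shut) to 1.0 (fully open); the grip force is fixed at half the most; returns when the fingers have stopped.
- manip.wait(seconds).
- manip.ik(position, orientation): joint angles nearest the present ones, or None.
- manip.get_obs(): the state.
- manip.grab_frame(name): name is "side" or "top"; returns the picture (384x512x3 uint8, blue, green, red); there is no depth.
- manip.camera_model(name): a dict with "fovy" (degrees; the focal length in pixels is half the picture's height over the tangent of half this angle, whatever the lens; pixels are square), "cx", "cy" (the principal point, pixels), "dist_coeffs" ([k1, k2, p1, p2, k3] as OpenCV has them; the pictures are not rectified), "world_to_cam" (4x4, takes a point from world to camera coordinates). Camera axes: x right, y down, z forward; pixel columns grow to the right and rows downward; lengths in m; the calibration is good to about 2 mm. A picture is of the moment at which its call begins. camera_model takes no time and is no camera call.
A pose or a line that the arm cannot do raises manip.Unreachable and nothing moves.
- manip.close_job(): hands the job in, once; it reports no verdict.
The state is a dict: "time_s": time; "joint_positions": joint angles; "dq": joint speeds; "effort": joint torques, N m; "ee_pos": TCP position; "eef_rot": TCP orientation; "force": force on the tool from outside, world axes, zero at the start; "moment": the same for the moment, N m; "finger_gap": opening from 0.0 (shut) to 1.0 (fully open).
Only numpy, scipy, OpenCV 4.12 (cv2) and the standard library are available. Lean on these libraries where they do the work, as an engineer would, in place of code of your own. Each camera call takes 0.05 s, during which the arm holds its last target.

### The job

The sample is already in the photometer's socket. With a fingertip, gently push the tabs of the filter turret round until the green filter has clicked into place under the lamp head, and only then press the white read key fully down and let it come up again. Pick nothing up, keep your fingers off the filter glasses, and leave the sample and the two waiting vials where they stand.

Things in the scene. Friction and masses are not known exactly. Their poses are not given: they have to be found in the camera images.
- photometer: bench photometer, a white box 280 x 240 mm fixed to the worktop; origin under its centre at worktop level, x to its rear, y to its left, z up. Front strip 40 mm high, behind it (x > -71 mm) a grey deck 52 mm high with the turret, axis at x = 20, y = 0. Lamp head over the turret's far side, 60 mm wide: arm x = 36 to 138, z = 100 to 140 mm, black snout at x = 62 from z = 80 up, column x > 112 mm
- turret: filter turret: aluminium disc 132 mm across, turning both ways without stops about the vertical axis through this origin (at deck level, 52 mm up); disc top 20 mm, hub cap (34 mm wide) 29 mm above the origin. Six filters at 42 mm radius, 60 degrees apart; counter-clockwise from above: white (open cell), red, yellow, green, blue, black; x axis points at white. Starts 2 or 3 clicks from green
- green_tab (a point): centre of the green tab, 8 mm above the disc's top, 75 mm from the turret axis, straight outward of the green filter. Each of the six filters has such a tab of its own colour on the rim: an upright plate in the radial plane, radius 62 to 88 mm, 6 mm thick, top 22 mm above the disc
- filter_green (a point): centre of the green filter, level with the disc's top. Each filter is a 25 mm glass disc, 1.6 mm proud of the disc, not to be touched. A click stop pulls the turret into place every 60 degrees with one filter on the light axis: past half-way (30 degrees) it runs on by itself to the next click, let go before that it runs back. About 3 N at a tab turns it
- light_axis (a point): point under the lamp head's snout where the wanted filter must come to rest, level with the disc's top, 42 mm from the turret axis toward the instrument's rear. Tabs close to it pass under the lamp head; push those on the near side of the turret
- read_key (a joint): travel of the read key, 0 when up, 0.006 m when fully down; springs back; 4 N takes it fully down
- read_key_top (a point): centre of the top of the white round read key, 26 mm across, in the right corner of the front strip (photometer x = -107, y = -83 mm), pressed straight down; at rest about 62 mm above the worktop; a black collar 42 mm across surrounds it, 10 mm lower
- sample_vial: the sample: a glass vial 27 mm across and 66 mm high with a blue cap, loose, standing upright in the black socket in the left corner of the front strip; origin at the centre of its underside, z up
- socket_floor (a point): centre of the sample socket's floor, 40 mm above the worktop, in the left corner of the front strip (photometer x = -107, y = 83 mm); the socket is a black collar 38 mm across and 22 mm high
- vial_next: a waiting glass vial, black cap, 27 mm across and 66 mm high, loose on the worktop at the instrument's right; origin at the centre of its underside
- vial_last: a second waiting glass vial, white cap, of the same size, beside the first; origin at the centre of its underside. Farther right stands a fixed computer monitor, about 0.4 m tall, its left edge about 0.6 m ahead of and 0.33 m right of the robot's base; swing in clear of it
There are look-alikes about, which are no part of the job. There is more than one size of the sample_vial; the job needs the largest.

How it is judged:
By the outcome, as a careful person would: the job done as asked, in the order asked, and still so for the second after the job is handed in, with the robot touching nothing.
It also fails if it takes over 61 s, if anything falls off the work surface, if the arm or the gripper's body presses on something with over 40 N, if the wrist force passes 120 N, or if a joint passes its speed limit or range.

## Working session

There is one attempt and no reset: what is moved stays moved. The work goes in short steps, each a Python script; the robot and the scene stay as the last script left them, time stands still between calls to the robot, and variables do not carry over. Pictures are saved under pics/ and viewed, and the job is handed in when it is done.

```bash
ls; mkdir -p pics; python3 - <<'E'
from plant import manip
import cv2
for n in("side","top"):
    cv2.imwrite(f"pics/{n}0.png",manip.grab_frame(n)); m=manip.camera_model(n); print(n,m)
o=manip.get_obs();print(o['time_s'],o['ee_pos'],o['eef_rot'],o['force'],manip.grip_depth)
E
```

```text
pics
side {'fovy': 43.84621491192763, 'cx': 258.9560511938184, 'cy': 197.64856657523072, 'dist_coeffs': array([0.04532925, 0.        , 0.        , 0.        , 0.        ]), 'world_to_cam': array([[ 0.94338612, -0.3314487 , -0.01282151, -0.56105275],
       [-0.1415189 , -0.36723682, -0.91929838,  0.16256401],
       [ 0.29999173,  0.86906782, -0.39335237,  0.85226434],
       [ 0.        ,  0.        ,  0.        ,  1.        ]])}
top {'fovy': 54.47670273195845, 'cx': 261.22914499493976, 'cy': 189.1607144663028, 'dist_coeffs': array([-0.04432618,  0.        ,  0.        ,  0.        ,  0.        ]), 'world_to_cam': array([[ 0.01630736, -0.99933592,  0.03258513, -0.02455486],
       [-0.99318877, -0.01995017, -0.11479571,  0.5852897 ],
       [ 0.11536955, -0.03049117, -0.99285455,  0.85403389],
       [ 0.        ,  0.        ,  0.        ,  1.        ]])}
0.1 [ 0.13658409 -0.58361611  0.2305393 ] [ 9.93406105e-01  1.14645633e-01 -6.23106348e-06 -8.29888946e-04] [-0.18135913 -0.15186375  0.01066322] 0.0187
```

View pics/side0.png

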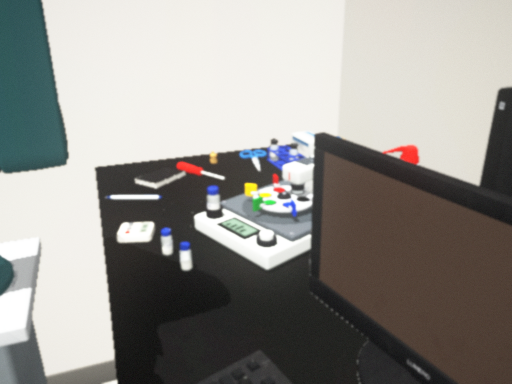

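View pics/top0.png

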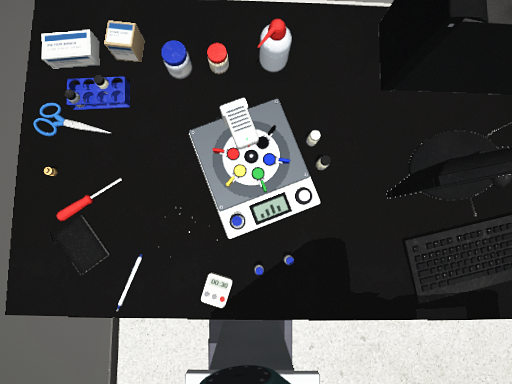

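The top view shows white under the lamp head at (240,122), with red, yellow, green, blue and black counter-clockwise from it. Green is at about (258,173), nearest the front, so it is 3 clicks away. The key is at (303,197) and the sample at (237,221). I'll enlarge this to measure.

```bash
cat > h.py <<'E'
import numpy as np,cv2
from plant import manip
def ray(n,uv,z):
    m=manip.camera_model(n);f=192/np.tan(np.radians(m['fovy']/2))
    K=np.array([[f,0,m['cx']],[0,f,m['cy']],[0,0,1]])
    p=cv2.undistortPoints(np.array([[uv]],float),K,np.array(m['dist_coeffs'],float))[0,0]
    T=m['world_to_cam'];R=T[:3,:3];c=-R.T@T[:3,3];d=R.T@np.array([p[0],p[1],1])
    return c+d*(z-c[2])/d[2]
def proj(n,P):
    m=manip.camera_model(n);f=192/np.tan(np.radians(m['fovy']/2))
    K=np.array([[f,0,m['cx']],[0,f,m['cy']],[0,0,1]]);T=m['world_to_cam']
    return cv2.projectPoints(np.atleast_2d(np.array(P,float)),cv2.Rodrigues(T[:3,:3])[0],T[:3,3],K,np.array(m['dist_coeffs'],float))[0][:,0]
def blobs(im,cond,roi):
    x0,y0,x1,y1=roi
    h=cv2.cvtColor(im,cv2.COLOR_BGR2HSV).astype(int)
    M=np.zeros(im.shape[:2],np.uint8);M[y0:y1,x0:x1]=cond(h)[y0:y1,x0:x1]
    n,l,s,c=cv2.connectedComponentsWithStats(M,connectivity=8)
    return [(c[i],s[i][4],s[i][:4]) for i in range(1,n) if s[i][4]>6]
E
python3 - <<'E'
from h import *
im=cv2.imread('pics/top0.png')
cv2.imwrite('pics/z1.png',cv2.resize(im[90:245,180:340],None,fx=3.8,fy=3.8,interpolation=cv2.INTER_CUBIC))
for nm,lo,hi in(('red',-1,8),('yel',22,34),('grn',45,80),('blu',105,130)):
    for b in blobs(im,lambda h:((h[...,0]>lo)&(h[...,0]<hi)&(h[...,1]>110)&(h[...,2]>50)).astype(np.uint8),(180,90,340,245)):print(nm,b[0].round(1),b[1],b[2])
E
```

```text
red [217.4 150.1] 39 [213 148  11   5]
red [232.8 153.3] 96 [228 148  11  11]
yel [239.4 170.3] 114 [234 165  12  12]
yel [229.4 181. ] 35 [226 176   8  10]
grn [257.5 173. ] 109 [252 168  12  11]
grn [263.4 186.1] 34 [261 181   6  11]
blu [268.7 158.9] 111 [263 153  12  12]
blu [284.4 160.2] 48 [279 158  11   6]
blu [236.3 220.3] 83 [232 215  10  11]
```

View pics/z1.png

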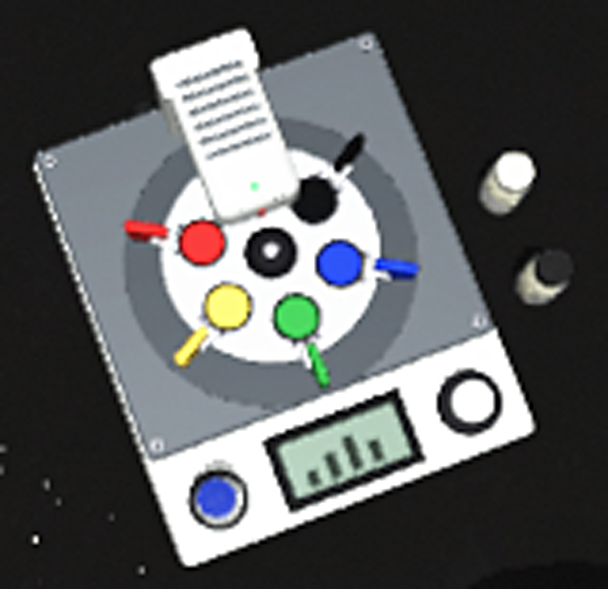

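The enlarged view shows all four coloured filters cleanly. Key is at about (303.2,195.8), sample cap at (236.3,220.3), hub at (251,156).

```bash
python3 - <<'E'
from h import *
im=cv2.imread('pics/top0.png')
for b in blobs(im,lambda h:((h[...,1]<60)&(h[...,2]>150)).astype(np.uint8),(292,184,314,208)):print(b)
key=None
for b in blobs(im,lambda h:((h[...,1]<60)&(h[...,2]>150)).astype(np.uint8),(292,184,314,208)):
    if np.hypot(*(b[0]-[303.2,195.8]))<3: key=b[0]
obs=[((232.8,153.3),.0736,(20+42*np.cos(np.pi/3),42*np.sin(np.pi/3))),((239.4,170.3),.0736,(20-21,36.37)),((257.5,173.),.0736,(20-42,0)),((268.7,158.9),.0736,(-1,-36.37)),((236.3,220.3),.106,(-107,83)),(key,.062,(-107,-83))]
W=np.array([ray('top',u,z)[:2] for u,z,_ in obs]);L=np.array([l for *_,l in obs])/1000
def fit(W,L):
    a=W-W.mean(0);b=L-L.mean(0)
    th=np.arctan2((b[:,0]*a[:,1]-b[:,1]*a[:,0]).sum(),(a*b).sum());R=np.array([[np.cos(th),-np.sin(th)],[np.sin(th),np.cos(th)]])
    t=W.mean(0)-R@L.mean(0);return th,t,R
th,t,R=fit(W,L);print(np.degrees(th),t,((W-L@R.T-t)*1000).round(1))
h=lambda p:R@np.array(p)+t
print('axis',h([.02,0]),'key',h([-.107,-.083]),W[-1],'sample',W[4])
np.savez('pose.npz',th=th,t=t,R=R)
# tab directions
for n,u in(('r',(217.4,150.1)),('y',(229.4,181)),('g',(263.4,186.1)),('b',(284.4,160.2))):
    p=R.T@(ray('top',u,.094)[:2]-t)-[.02,0];print(n,np.hypot(*p),np.degrees(np.arctan2(p[1],p[0])))
# side-view check
s=cv2.imread('pics/side0.png')
P=[[*h([-.107,-.083]),.062],[*h([-.107,.083]),.106],[*h([.02,0]),.081]]
q=proj('side',P);print(q)
s=cv2.resize(s,None,fx=3,fy=3,interpolation=cv2.INTER_CUBIC)
for a in q: cv2.circle(s,tuple(int(v) for v in a*3+1),4,(255,0,255),1)
cv2.imwrite('pics/s1.png',s[420:810,540:1000])
E
```

```text
(array([302.03424658, 195.45890411]), np.int32(292), array([292, 184,  22,  24], dtype=int32))
(array([304.        , 195.13861386]), np.int32(101), array([299, 190,  11,  11], dtype=int32))
22.188019745188765 [0.63842162 0.00487284] [[-0.  -0.1]
 [-0.3 -0.3]
 [ 0.  -0.1]
 [ 0.2  0.5]
 [ 0.4 -0.2]
 [-0.2  0.2]]
axis [0.65694061 0.01242578] key [ 0.57068973 -0.11238922] [ 0.5704767  -0.11218115] sample [0.50842178 0.04112942]
r 0.07558935252389658 61.84824043395768
y 0.07704801259057396 120.7050156414099
g 0.07706435194296855 -179.92010606200057
b 0.07637452327236487 -121.04974945261644
[[266.25312539 232.62831807]
 [212.67224333 187.16209226]
 [283.79798466 193.27219078]]
```

View pics/s1.png

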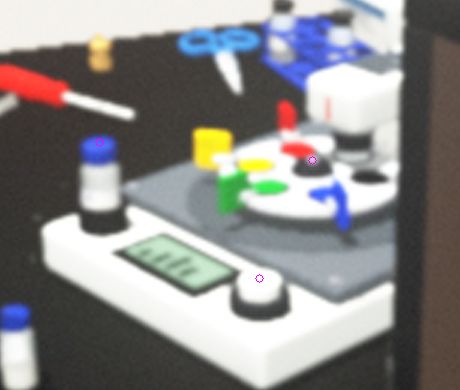

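The pose fit closes within 0.5 mm and the side view agrees with it. Next I'll swing in at short radius and make the first push: the blue tab, clockwise, on the near right.

```bash
cat >> h.py <<'E'
D=np.load('pose.npz') if __import__('os').path.exists('pose.npz') else None
def Wd(p): return D['R']@np.array(p)+D['t']
def pol(deg,r,z):
    a=np.radians(deg);return np.array([*Wd([.02+r*np.cos(a),r*np.sin(a)]),z])
def q(deg): a=np.radians(deg)/2;return np.array([np.cos(a),np.sin(a),0,0])
def st(s=''):
    o=manip.get_obs();print(s,round(o['time_s'],2),o['ee_pos'].round(4),o['force'].round(1))
Q=q(-12)
def push(end=214):
    manip.move_straight(pol(258,.08,.080),Q,v=.08);st('down')
    for a in np.linspace(258,end,4)[1:]:
        manip.move_straight(pol(a,.08,.080),Q,v=.035);st(a)
    manip.move_straight(pol(end,.08,.125),Q,v=.1);st('up')
E
python3 - <<'E'
from h import *
manip.set_gripper(0.0);st('shut')
o=manip.get_obs()
manip.goto([.105,-.44,.28],o['eef_rot']);st()
manip.goto([.46,-.02,.28],Q);st()
manip.goto(pol(258,.08,.14),Q);st()
cv2.imwrite('pics/t1.png',manip.grab_frame('top'));cv2.imwrite('pics/s2.png',manip.grab_frame('side'))
E
```

```text
shut 0.87 [ 0.1367 -0.5842  0.2313] [0.3 0.  0.2]
 1.53 [ 0.105  -0.4406  0.2806] [ 0.3 -0.3 -1.3]
 3.52 [ 0.4602 -0.0207  0.2799] [0.2 0.1 0.4]
 4.53 [ 0.6706 -0.0665  0.1407] [-0.4 -0.3  1.4]
```

```bash
python3 - <<'E'
from h import *
a=cv2.imread('pics/t1.png')[90:245,180:340];b=cv2.imread('pics/s2.png')[120:275,190:350]
cv2.imwrite('pics/c1.png',cv2.resize(np.hstack([a,b]),None,fx=2.5,fy=2.5,interpolation=cv2.INTER_CUBIC))
E
```

```text
(no output)
```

View pics/c1.png

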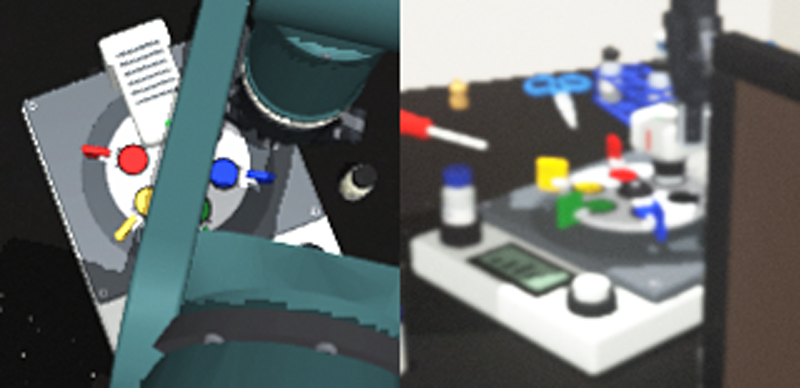

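The fingers hang behind the blue tab (side crop about (690,130)), and the turret hasn't moved. Pushing once.

```bash
python3 - <<'E'
from h import *
push()
manip.wait(.3)
a=manip.grab_frame('top')[90:245,180:340];b=manip.grab_frame('side')[120:275,190:350]
cv2.imwrite('pics/c2.png',cv2.resize(np.hstack([a,b]),None,fx=2.5,fy=2.5,interpolation=cv2.INTER_CUBIC))
E
```

```text
down 5.53 [ 0.6715 -0.0664  0.0803] [0.3 0.1 0.8]
243.33333333333334 6.26 [ 0.6511 -0.0674  0.0803] [ 1.1 -0.9  0.6]
228.66666666666666 6.99 [ 0.6302 -0.0634  0.0799] [ 0.8 -0.9  0.1]
214.0 7.72 [ 0.6123 -0.054   0.08  ] [-0.1  0.4 -0.5]
up 8.32 [ 0.6124 -0.0541  0.125 ] [0.1 1.2 0.5]
```

View pics/c2.png

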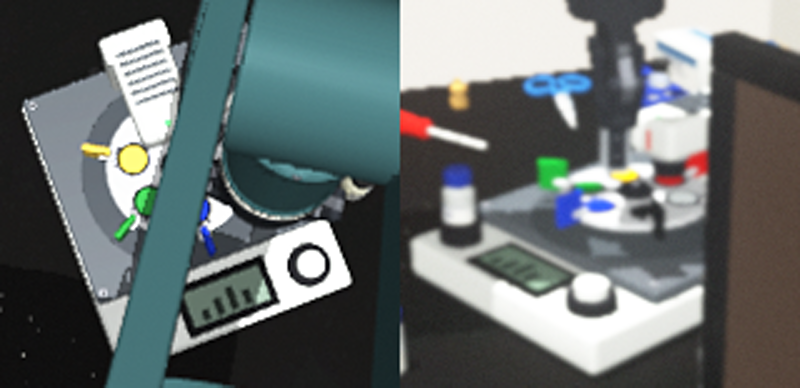

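That turned it exactly one click: yellow is now where red was, and green where yellow was at (145,205). I'll repeat with the next tab, then check.

```bash
python3 - <<'E'
from h import *
manip.move_straight(pol(258,.08,.125),Q,v=.12)
push()
manip.wait(.3)
a=manip.grab_frame('top')[90:245,180:340];b=manip.grab_frame('side')[120:275,190:350]
cv2.imwrite('pics/c3.png',cv2.resize(np.hstack([a,b]),None,fx=2.5,fy=2.5,interpolation=cv2.INTER_CUBIC))
E
```

```text
down 10.09 [ 0.6712 -0.0664  0.0799] [-0.3  0.   0.7]
243.33333333333334 10.82 [ 0.6511 -0.0675  0.0803] [1.4 0.6 1. ]
228.66666666666666 11.56 [ 0.6302 -0.0633  0.0799] [ 1.6 -1.4  0.4]
214.0 12.29 [ 0.6123 -0.0539  0.08  ] [ 0.5 -1.1  0.4]
up 12.89 [ 0.6124 -0.0541  0.125 ] [-0.3  0.3  0.6]
```

View pics/c3.png

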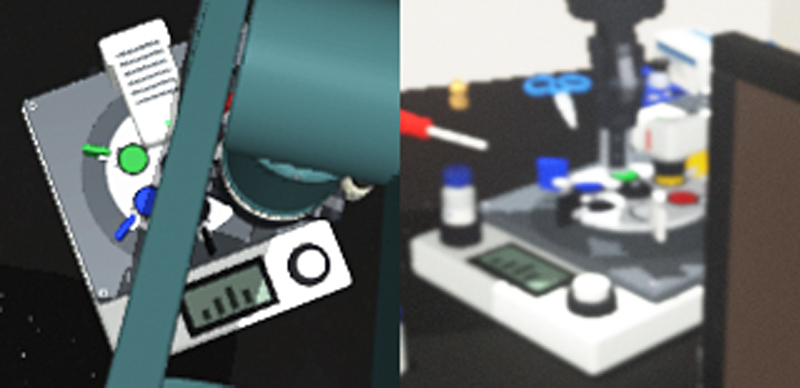

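The second click is done: green is at (133,157), one click short of the lamp. One more push, then I'll pull back for a clear view.

```bash
python3 - <<'E'
from h import *
manip.move_straight(pol(258,.08,.125),Q,v=.12)
push()
manip.wait(.3)
manip.goto([.46,-.10,.28],Q);st()
manip.goto([.25,-.38,.28],Q);st()
a=manip.grab_frame('top');cv2.imwrite('pics/t4.png',a);b=manip.grab_frame('side')[120:275,190:350];a=a[90:245,180:340]
cv2.imwrite('pics/c4.png',cv2.resize(np.hstack([a,b]),None,fx=2.5,fy=2.5,interpolation=cv2.INTER_CUBIC))
E
```

```text
down 14.66 [ 0.6712 -0.0663  0.0798] [-0.5 -0.2  0.4]
243.33333333333334 15.39 [ 0.6511 -0.0674  0.0803] [0.9 0.3 0.9]
228.66666666666666 16.12 [ 0.6302 -0.0633  0.0799] [1.5 0.2 0.7]
214.0 16.86 [ 0.6123 -0.054   0.08  ] [0.7 0.2 0.4]
up 17.46 [ 0.6123 -0.0541  0.125 ] [-0.7 -0.5  0.2]
 18.65 [ 0.4605 -0.0999  0.2795] [ 0.6 -1.2 -1. ]
 19.97 [ 0.2507 -0.3795  0.2796] [-0.2  0.2 -1. ]
```

View pics/c4.png

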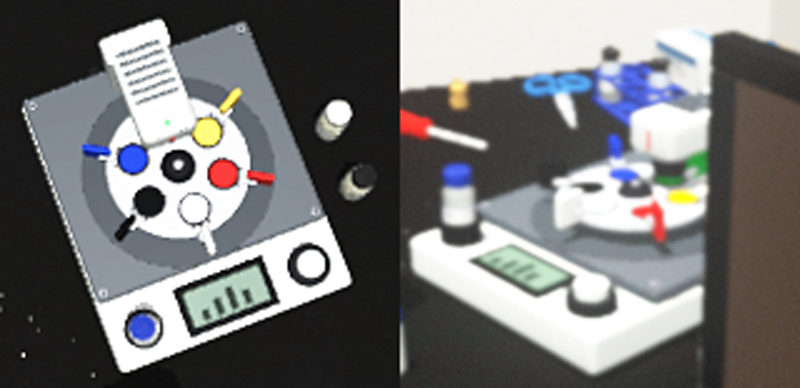

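Green is under the snout (side crop (695,165)), and white has come round to the front. I'll check the turret angle numerically, then press the key with force monitoring.

```bash
python3 - <<'E'
from h import *
im=cv2.imread('pics/t4.png')
for nm,lo,hi,ref in(('red',-1,8,240),('yel',22,34,300),('blu',105,130,60)):
    for b in blobs(im,lambda h:((h[...,0]>lo)&(h[...,0]<hi)&(h[...,1]>110)&(h[...,2]>50)).astype(np.uint8),(210,120,300,195)):
        if b[1]>60:
            p=D['R'].T@(ray('top',b[0],.0736)[:2]-D['t'])-[.02,0];print(nm,b[1],np.hypot(*p).round(4),(np.degrees(np.arctan2(p[1],p[0]))%360).round(1),'want',ref)
k=Wd([-.107,-.083]);print(k)
manip.goto([.46,-.10,.28],Q)
manip.goto([*k,.12],Q);st()
manip.move_straight([*k,.066],Q,v=.06);st('above')
z=.066;n=0
while z>.0515:
    z-=.0015;manip.move_straight([*k,z],Q,v=.015);manip.wait(.1);o=manip.get_obs()
    f=np.mean([manip.get_obs()['force'][2] for _ in range(3)]);print(round(z,4),o['ee_pos'][2].round(4),f.round(2))
    if f>12:break
manip.wait(.3);st('hold');cv2.imwrite('pics/s5.png',manip.grab_frame('side'))
manip.move_straight([*k,.12],Q,v=.06);st('up')
E
```

```text
red 98 0.0422 239.8 want 240
yel 106 0.042 299.2 want 300
blu 111 0.0422 59.6 want 60
[ 0.57068973 -0.11238922]
 22.18 [ 0.5704 -0.1131  0.1206] [-0.1  0.6  0.5]
above 23.23 [ 0.571  -0.1125  0.0663] [ 0.5 -0.2 -0.9]
0.0645 0.0646 -0.41
0.063 0.0629 -0.43
0.0615 0.0616 1.01
0.06 0.0601 2.39
0.0585 0.0586 1.98
0.057 0.0571 3.29
0.0555 0.056 8.52
0.054 0.0558 18.97
hold 26.33 [ 0.571  -0.1125  0.0558] [-3.   1.7 19.8]
up 27.63 [ 0.5704 -0.1123  0.1196] [ 1.2  0.3 -0.5]
```

The key bottomed out: the TCP stalled at 55.8 mm, 6 mm below rest, as force rose sharply to about 19 N. Retreating for a final look.

```bash
python3 - <<'E'
from h import *
manip.goto([.46,-.10,.28],Q);manip.goto([.25,-.38,.28],Q);st()
a=manip.grab_frame('top');cv2.imwrite('pics/t6.png',a);b=manip.grab_frame('side')
for nm,lo,hi in(('red',-1,8),('yel',22,34),('blu',105,130)):
    for r in blobs(a,lambda h:((h[...,0]>lo)&(h[...,0]<hi)&(h[...,1]>110)&(h[...,2]>50)).astype(np.uint8),(210,120,300,235)):
        if r[1]>60:
            p=D['R'].T@(ray('top',r[0],.0736)[:2]-D['t'])-[.02,0];print(nm,r[0].round(1),np.degrees(np.arctan2(p[1],p[0])).round(1)%360)
cv2.imwrite('pics/c6.png',cv2.resize(np.hstack([a[90:245,180:340],b[120:275,190:350]]),None,fx=2.5,fy=2.5,interpolation=cv2.INTER_CUBIC))
E
```

```text
29.75 [ 0.2506 -0.3795  0.2795] [-0.5  0.4  0.2]
red [269. 159.] 239.8
yel [262.5 142.4] 299.2
blu [232.7 153.2] 59.6
blu [236.3 220.3] 146.4
```

View pics/c6.png

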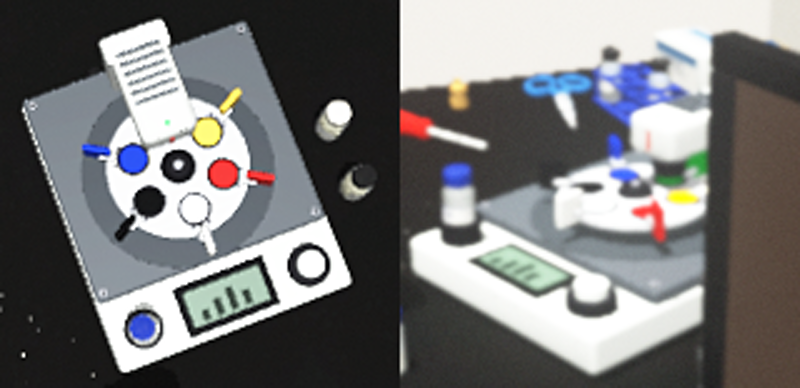

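The last picture shows green still under the snout, the key back up, the sample cap unmoved at (236.3,220.3), and both waiting vials where they were. Handing in.

```bash
python3 -c "
from plant import manip
manip.close_job()"
```

```text
the job is handed in; nothing more can be done
```

The green filter is clicked in under the lamp head. After that I pressed the read key once, fully down, and it came up again. I handed the job in at about 30 s of the 61 s allowed.

- **Turret:** with the fingers shut, I pushed the near-side tabs clockwise three times, one click each, with about 2 N or less read at the wrist after each stretch. The red, yellow and blue filters then stood within 0.8° of where they belong with green on the light axis, both before and after the key press. Green itself shows only partly, under the snout in the side view.
- **Read key:** contact came at about 62 mm, and the fingertip stalled at 55.8 mm. Force rose to about 19–20 N there, against the key's end stop. That is more than the 4 N the key needs, but it was at the fingertip and far below the wrist limit.
- **Surroundings:** the last pictures show the sample at the same pixel position as at the start and the two waiting vials looking undisturbed. The key was up and the arm well clear of everything.

No check failed or disagreed. I have no direct reading of the key's travel; that it went fully down rests on the stall and the force rise.

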